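# Open the square glaze jar in the jar block

## Robot

A 6-joint arm with a two-finger parallel gripper is mounted at the origin on a cart in front of the work surface, level with it; the furniture and walls round the work are solid. World frame = base frame: x ahead of the robot, y to its left, z up, the work surface at z = 0. Lengths are in m, angles in degrees, forces in N, time in s.
With the tool pointing down it reaches from about 0.3 to 0.75 m from the base axis. Payload 8.5 kg.
Tool frame: the origin (TCP) lies on the centre line of the jaws, within the pads' length; the fingertips stand 14 mm ahead of it and the grasp point (between the pads) lies 5 mm behind it; z points along the fingers, x is the direction in which the jaws open and shut, and the axes are right-handed (so a half turn about z gives the same grasp; the last joint's range is limited). The gripper opens to 85 mm and grips with 20 to 120 N. Pads are 22 mm wide; open, the fingers measure 114 mm over their backs; the gripper's body (76 mm by 85 mm) begins 54 mm behind the grasp point. The pads swing forward as they close: fully open they stand 13 mm farther back than shut.
Start: joints at [-75.533, 21.807, 74.336, -0, 83.858, -12.336], TCP at [0.248, -0.491, 0.245] pointing down, gripper open.
Joint ranges: [-178.18, 178.18], [-50.72, 133.34], [12.68, 142.11], [-81.47, 261.47], [9.98, 163.14], [-165.26, 165.26]. Speed limits (degrees/s): [136.94, 136.94, 180, 180, 180, 180].

## Interface

Orientations are given as a 3x3 rotation matrix whose columns are the frame's x, y, z axes.
In Python, from rig import * gives the robot as it stands.
- The arm moves only by the shell command python3 -m crank 'ROWS' [FORCE]. ROWS is JSON, one flat list of numbers, 7 for each row, row after row: the turn, a rotation vector about the world's x, y, z in rad, then the shift along the world's x, y, z in m, then the opening in per cent of the stroke, from 0 (shut) to 100 (fully open). A call has 1 to 20 rows; each row shifts and turns the commanded pose from where the row before left it; what a row does not reach is not made up. A row lasts 1/10 s, in which the tool goes at most 50 mm and 8.59 degrees, less where a joint would pass 70% of its speed; a pose out of reach is approached as far as the arm can. A call is refused whole if a number of a shift passes 0.05 or a number of a turn 0.15, either way. A call with a gripper value outside its range is refused whole. The fingers move at their own pace and stop on an object; FORCE is the grip in N (left out, the last holds). Time passes only in rows, so rows that do not move let the fingers close. It gives the time, the measured TCP pose, the force and the opening at its end, in the units of the state.
- observe(): the state, without advancing time (a new reading comes with each control period).
- get_image(name): name is "scene" or "top"; returns a dict with "frame" (480x640x3 uint8, red, green, blue), "fov_y" (degrees; the focal length in pixels is half the picture's height over the tangent of half this angle, whatever the lens; pixels are square), "cx", "cy" (the principal point, pixels), "world_to_cam" (4x4, takes a point from world to camera coordinates). Camera axes: x right, y up, looking along -z (the intrinsics and any distortion apply to the point x, -y, -z); pixel columns grow to the right and rows downward; lengths in m; the calibration is good to about 2 mm. A picture is of the moment at which its call begins. There is no depth.
- close_job(): hands the job in, once; it reports no verdict.
The state is a dict: "time_s": time; "q": joint angles; "qvel": joint speeds; "joint_efforts": joint torques, N m; "position": TCP position; "tool_rot": TCP orientation; "ft_force": force on the tool from outside, world axes, zero at the start; "wrist_torque": the same for the moment, N m; "grip_width": finger opening in m.
Only numpy, scipy, OpenCV 4.12 (cv2) and the standard library are available. Lean on these libraries where they do the work, as an engineer would, in place of code of your own. Each camera call takes 0.05 s, during which the arm holds its last target. There are 200 camera calls.

## Task

The cap of the square glaze jar has stuck tight: stand the jar upright and fully home in the square pocket of the wooden jar block, so that it cannot turn, then unscrew the cap anticlockwise until its thread lets go and lift it straight off. Finish holding the cap level just above the open mouth (clear of the rim, but not more than 3 cm over it), so that dried glaze falls back into the jar, and do not let go of it; the jar stays home in the block. Leave the other things on the shelf top where they are.

Things in the scene. Friction and masses are not known exactly. Their poses are not given: they have to be found in the camera images.
- square_jar: White plastic jar, square body 60 x 60 mm (8 mm corner radius, flat sides up to 50 mm), shoulder 50 to 60 mm, round neck 39 mm across; 0.3 to 0.5 kg. Origin: centre of the underside; z up, x and y square to the flats. Starts upright on the shelf top with its cap on, 81 mm tall in all. Grip it across two flats, fingertips above 28 mm to clear the block. Unbraced, it just turns with its cap.
- jar_rim (a point): Centre of the jar's rim, 76.5 mm above its underside; axes as the jar. Under it the neck has three short thread ridges. A done-up cap covers the rim and comes off only when its three lugs are turned out from under the ridges; before that, pulling up only lifts the jar. The lugs clear the ridges after 7 mm of lift, the cap's lower edge clears the rim after 13.5 mm.
- jar_cap: The square jar's cap: round, ribbed, white, 56 mm across, 18.5 mm high, raised curved arrow on top; 0.05 kg. Origin: centre of its lower edge; z up. Done up, the origin is 63 mm above the jar's underside. Tight: a sprung seal presses its lugs to the ridges with 15 N, about 0.4 N m to turn it. Anticlockwise from above (yaw growing) opens it. Grip it across its diameter from above.
- cap_top (a point): Centre of the cap's top, 18.5 mm over its origin; axes as the cap. Yaw of the cap in the jar's frame: 0.14 to 0.31 rad done up; climbs 8 mm a full turn (1.6 mm in all); free to lift straight off from 1.42 rad; a stop blocks it at 1.87 rad. So turning it 1.45 rad (83 degrees) always frees it; up to 0.08 rad of that goes into the jar's play in the pocket.
- jar_block: Jar block, fixed: pale beech block 100 x 100 mm on a plywood foot 104 (x) x 168 (y) x 12 mm with screws; its top is 38 mm above the shelf top. In the middle a square pocket 63.5 mm wide, sides along x and y, 26 mm deep, with a 4 mm bevelled entry. The square jar fits in any of its four quarter turns. Origin: centre of the underside.
- block_pocket (a point): Centre of the pocket's floor, 12 mm above the shelf top; axes as the jar block. The jar's underside rests here when it is fully home; the top of its cap is then 93 mm above the shelf top.
- round_jar: Bystander: tall round white glaze jar, 67 mm across, 112 mm high, standing behind the work. Origin: centre of its underside.
- wide_jar: Bystander: round glaze jar with a broad smooth lid, 68 mm across, 98 mm high, standing behind the work. Origin: centre of its underside.
- timer: Bystander: wind-up timer, 62 x 68 x 62 mm, with a dark dial on its front. Origin: centre of its underside.
- rib: Bystander: flat wooden rib, 60 x 98 x 6 mm, lying near the front edge. Origin: centre of its underside.
- loop_tool: Bystander: pottery loop tool with a wooden handle, 26 x 190 x 12 mm, lying near the front edge. Origin: centre of its underside.
- tile_a: Bystander: round glaze test tile, 46 mm across, 8 mm thick, to the right. Origin: centre of its underside.
Not all that is in view belongs to the job. There is more than one size of the jar_cap; the one meant has the size given above.

How it is judged (in metres and radians):
On the way:
1. the jar stands upright and fully home in the block's pocket, its cap still done up (horizontal distance between square_jar and block_pocket below 0.005 m and z of square_jar in the frame of block_pocket below 0.003 m and angle between square_jar's own z axis and vertical below 0.06 rad and z of jar_cap in the frame of square_jar below 0.066 m), for 0.2 s.
At the end, for the whole second after the job is handed in: Jar upright (3.5 deg) and home in the pocket (3 mm of its floor, 5 mm of its centre), not gripped. Cap held by the fingers alone, still, level to 11 deg, within 15 mm of the jar's axis, its lower edge 1.5 to 35 mm above the rim, not touching the jar (horizontal distance between square_jar and block_pocket below 0.005 m and z of square_jar in the frame of block_pocket below 0.003 m and angle between square_jar's own z axis and vertical below 0.06 rad and z of jar_cap in the frame of square_jar between 0.078 and 0.1115 m and horizontal distance between jar_cap and square_jar below 0.015 m and angle between jar_cap's own z axis and vertical below 0.2 rad and contact force between jar_cap and the fingers above 2 N and contact force between jar_cap and square_jar below 0.05 N and contact force between square_jar and the fingers below 0.05 N and linear speed of jar_cap below 0.02 m/s); the arm keeps its last pose, push and grip.
It fails at once if the jar is tipped over (angle between square_jar's own z axis and vertical above 0.7 rad).
It fails at once if another thing on the shelf top is moved more than 25 mm (distance of any of round_jar, wide_jar, timer, rib, loop_tool, tile_a from where it was at the start of the episode above 0.025 m).
It also fails if it takes over 50 s, if anything falls off the work surface, if the arm or the gripper's body presses on something with over 40 N, if the wrist force passes 120 N, or if a joint passes its speed limit or range.

## Working session

There is one attempt and no reset: what is moved stays moved. The work goes in short steps, Python scripts to look and compute and a shell command to move; the robot and the scene stay as the last step left them, time stands still between calls to the robot, and variables do not carry over. Pictures are saved under pics/ and viewed, about 8 in all and at most 12, crops included, and the job is handed in when it is done.

```bash
mkdir -p pics; python3 - <<'E'
from rig import *
import cv2,pickle
for n in("scene","top"):
    d=get_image(n); cv2.imwrite(f"pics/{n}1.png",d["frame"][:,:,::-1]); pickle.dump(d,open(n+".pkl","wb"))
    print(n,{k:v for k,v in d.items() if k!="frame"})
print(observe())
E
```

```text
scene {'fov_y': 44.96217388267042, 'cx': 316.0001921951794, 'cy': 242.40202629003477, 'world_to_cam': array([[-0.79157319, -0.61100913,  0.00892856,  0.41388491],
       [ 0.29345767, -0.36728233,  0.882602  , -0.2247904 ],
       [-0.53599858,  0.70126424,  0.47003616, -0.79219782],
       [ 0.        ,  0.        ,  0.        ,  1.        ]])}
top {'fov_y': 52.00706901234132, 'cx': 313.61286708585254, 'cy': 242.54252284509897, 'world_to_cam': array([[-0.02703871, -0.99946843, -0.01821453,  0.00330116],
       [ 0.99286942, -0.02896752,  0.11563392, -0.52102379],
       [-0.11610008, -0.01495806,  0.99312488, -0.97576438],
       [ 0.        ,  0.        ,  0.        ,  1.        ]])}
{'time_s': 0.1, 'q': array([-7.55339316e+01,  2.18388449e+01,  7.43791498e+01, -6.02723449e-04,
        8.38587008e+01, -1.23376541e+01]), 'qvel': array([-0.24950707, -0.10413546, -0.19540525, -0.04161085,  0.00864955,
       -0.05557875]), 'joint_efforts': array([ 3.19392704e-03, -4.49221623e+01, -2.31655508e+01, -1.65271567e-04,
        3.70303838e-03, -1.22092067e-05]), 'position': array([ 0.2479319 , -0.49067539,  0.24476486]), 'tool_rot': array([[ 4.50936316e-01, -8.92556060e-01, -3.44515948e-04],
       [-8.92555165e-01, -4.50936363e-01,  1.29353741e-03],
       [-1.30990942e-03, -2.75803506e-04, -9.99999104e-01]]), 'ft_force': array([-0.13821426,  0.63058091, -0.40204708]), 'wrist_torque': array([-0.00338251,  0.0303179 , -0.00760075]), 'grip_width': 0.08513770357974344}
```

View pics/scene1.png

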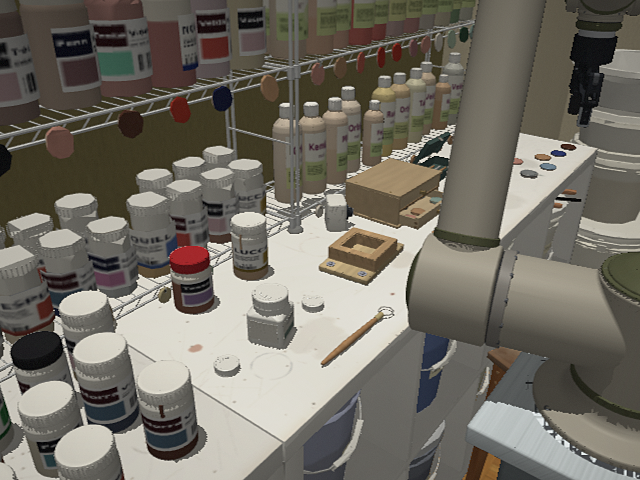

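View pics/top1.png

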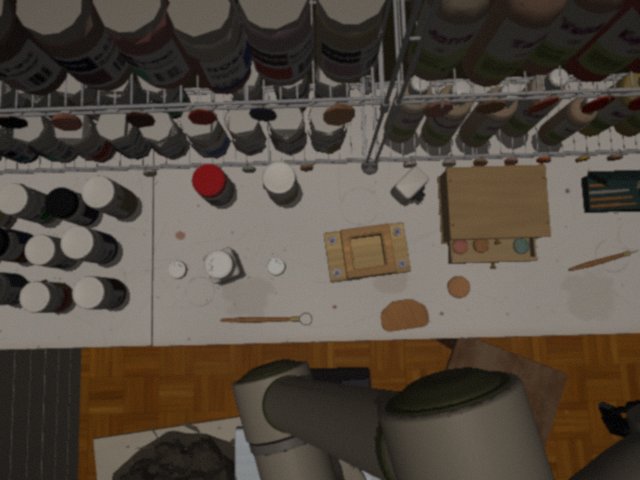

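Scene 1: the square jar with its cap is at (270,315). The beech block with its pocket is at (362,252), and the loop tool is at (355,335). Top view: jar cap (220,263), block (367,252), rib (405,315), tile (458,287), wide/round jars (210,182) and (280,182), timer (410,184).
Candidates for the cap: the lid on the square jar (220,263), the loose flat caps (178,269) and (276,266), and the red and white round jars (210,182) and (280,182). My choice is the ribbed cap on the square body at top (220,263), scene (270,297). I'll check it in a close crop.

```bash
python3 - <<'E'
import cv2,numpy as np
s=cv2.imread("pics/scene1.png");t=cv2.imread("pics/top1.png")
def c(im,x,y,w,h,k):
    o=cv2.resize(im[y:y+h,x:x+w],None,fx=k,fy=k,interpolation=cv2.INTER_CUBIC)
    for i in range(0,w,10):
        L=8 if i%50 else 16; cv2.line(o,(i*k,0),(i*k,L),(0,0,255),1); 
        if i%20==0: cv2.putText(o,str(x+i),(i*k,26),0,.35,(0,0,255),1)
    for i in range(0,h,10):
        cv2.line(o,(0,i*k),(8,i*k),(0,0,255),1)
        if i%20==0: cv2.putText(o,str(y+i),(10,i*k+4),0,.35,(0,0,255),1)
    return o
a=c(t,190,238,60,50,6.0.__int__() if 0 else 6); b=c(t,315,215,100,75,4)
d=c(s,235,275,60,80,6) ; e=c(s,315,220,95,70,4)
def pad(i,h,w): 
    o=np.zeros((h,w,3),np.uint8); i=i[:h,:w]; o[:i.shape[0],:i.shape[1]]=i; return o
cv2.imwrite("pics/crop1.png",np.hstack([np.vstack([pad(a,300,400),pad(b,300,400)]),np.vstack([pad(c(s,240,280,60,70,4),300,400),pad(e,300,400)])]))
E
```

```text
(no output)
```

View pics/crop1.png

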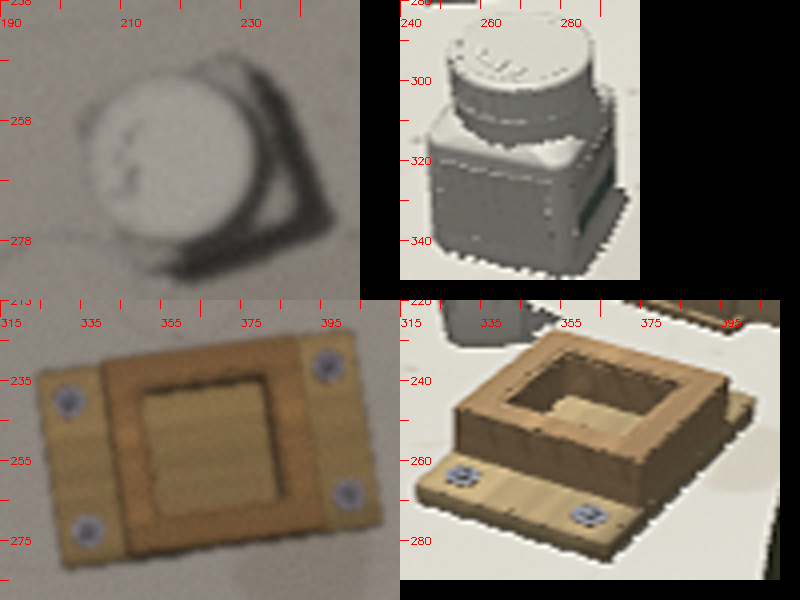

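```bash
cat > h.py <<'E'
import numpy as np,pickle,cv2
from scipy.optimize import least_squares
C={}
for n in("scene","top"):
    d=pickle.load(open(n+".pkl","rb")); C[n]=(240/np.tan(np.radians(d["fov_y"]/2)),d["cx"],d["cy"],d["world_to_cam"])
K={"scene":0.,"top":0.}
def proj(n,P,k=None):
    f,cx,cy,T=C[n]; k=K[n] if k is None else k
    p=np.atleast_2d(P)@T[:3,:3].T+T[:3,3]; u=p[:,0]/-p[:,2]; v=p[:,1]/p[:,2]   # v downwards
    r=1+k*(u*u+v*v); return np.c_[cx+f*u*r,cy+f*v*r]
def rz(a): return np.array([[np.cos(a),-np.sin(a),0],[np.sin(a),np.cos(a),0],[0,0,1]])
def place(p,L): return np.atleast_2d(L)@rz(p[2]).T+[p[0],p[1],0]
E
cat > fit.py <<'E'
from h import *
for n in C: print(n,-C[n][3][:3,:3].T@C[n][3][:3,3],C[n][0])
h=.05;sq=lambda a,b,z:np.array([[a,b,z],[a,-b,z],[-a,-b,z],[-a,b,z]])
# order: +x+y (top-left in top img), +x-y, -x-y, -x+y
obs=[("top",sq(.05,.05,.038),[(340.75,230.5),(390,223.75),(397,270.75),(348.75,279.25)]),
("top",sq(.052,.084,.012),[(324.5,233.75),(403,222.5),(410.75,270.5),(331.25,282)]),
("scene",sq(.05,.05,.038),[(328.75,247),(353.75,227.5),(397.25,239.5),(375,261.25)])]
# match scene corners by nearest after projection
def res(p,out=False):
    r=[]
    for n,L,o in obs:
        q=proj(n,place(p,L),p[3] if n=="top" else p[4]); o=np.array(o)
        if n=="scene":
            o=np.array([o[np.argmin(((x-o)**2).sum(1))] for x in q])
        r.append((q-o).ravel())
    return np.concatenate(r+[np.array(p[3:])*3])
s=least_squares(res,[.45,-.1,.1,0,0]); print(s.x,np.degrees(s.x[2])); print(s.fun.reshape(-1)[:-2].reshape(-1,2).round(1))
K["top"],K["scene"]=s.x[3:]
# jar
def rj(p): return np.concatenate([(proj("top",[[p[0],p[1],.0815]])-[219.0,264.2]).ravel(),(proj("scene",[[p[0],p[1],.0815]])-[270,293.2]).ravel()])
j=least_squares(rj,[.45,.2]); print("jar",j.x,j.fun)
E
python3 fit.py
```

```text
scene [-0.03103024  0.72586592  0.56706668] 579.9526537954325
top [ 0.40411152 -0.0263889   1.02936404] 491.9958886787191
[ 0.49970776 -0.12241367  0.11277508 -0.16754294 -0.17223313] 6.4615360520002
[[-0.1 -0.3]
 [-0.9 -0.4]
 [-0.2  1. ]
 [-0.9 -0.4]
 [-0.6 -0.5]
 [ 0.2 -0.5]
 [ 0.3  0.6]
 [-0.2  0.7]
 [ 0.2 -0.9]
 [-0.4 -1.1]
 [ 0.7 -1. ]
 [ 0.8 -1.5]]
jar [0.47766405 0.17463007] [-0.5930339   0.08803244  0.2369724  -0.71317709]
```

```bash
cat >> fit.py <<'E'
def outl(z):
    a=np.linspace(0,2*np.pi,200); P=np.array([np.cos(a),np.sin(a)]).T
    c=np.sign(P)*.022+P*.008; return np.c_[c,np.full(200,z)]
def circ(r,z):
    a=np.linspace(0,2*np.pi,100); return np.c_[r*np.cos(a),r*np.sin(a),np.full(100,z)]
pos=list(j.x); tiles=[]
for yaw in (5,15,25):
    for n,(x,y,w,h) in {"scene":(235,275,66,80),"top":(190,238,66,60)}.items():
        k=4;im=cv2.resize(cv2.imread(f"pics/{n}1.png")[y:y+h,x:x+w],None,fx=k,fy=k,interpolation=cv2.INTER_CUBIC)
        for L,c in((outl(0),(0,0,255)),(outl(.05),(0,160,0)),(circ(.028,.0815),(255,0,0))):
            q=((proj(n,place(pos+[np.radians(yaw)],L))-[x,y]+.5)*k).astype(int); cv2.polylines(im,[q],True,c,1)
        tiles.append(cv2.copyMakeBorder(im,0,320-im.shape[0],0,0,0))
cv2.imwrite("pics/ov1.png",np.vstack([np.hstack(tiles[0::2]),np.hstack(tiles[1::2])[:280]]))
E
python3 fit.py >/dev/null
```

```text
(no output)
```

View pics/ov1.png

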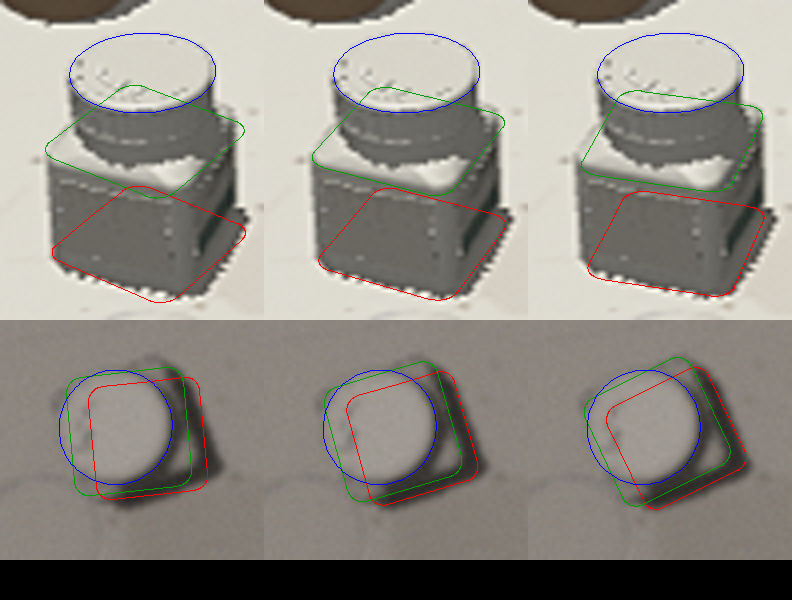

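The overlays put the jar yaw near 20° (top view about 22–25°, scene view about 18°) and its position near (0.478, 0.175). The block is at (0.500, -0.122), yaw 6.5°. Next I'll go above the jar with the jaws at yaw -70°, which is across its flats.

```bash
python3 -m crank '[0,0,-0.008,0.0153,0.0443,-0.005,100, 0,0,-0.008,0.0153,0.0443,-0.005,100, 0,0,-0.008,0.0153,0.0443,-0.005,100, 0,0,-0.008,0.0153,0.0443,-0.005,100, 0,0,-0.008,0.0153,0.0443,-0.005,100, 0,0,-0.008,0.0153,0.0443,-0.005,100, 0,0,-0.008,0.0153,0.0443,-0.005,100, 0,0,-0.008,0.0153,0.0443,-0.005,100, 0,0,-0.008,0.0153,0.0443,-0.005,100, 0,0,-0.008,0.0153,0.0443,-0.005,100, 0,0,-0.008,0.0153,0.0443,-0.005,100, 0,0,-0.008,0.0153,0.0443,-0.005,100, 0,0,-0.008,0.0153,0.0443,-0.005,100, 0,0,-0.008,0.0153,0.0443,-0.005,100, 0,0,-0.008,0.0153,0.0443,-0.005,100, 0,0,0,0,0,0,100, 0,0,0,0,0,0,100]'
cat > look.py <<'E'
from rig import *
from h import *
import sys
# look.py out  x y z : both cameras cropped round a world point, with fit overlays given by caller
def look(out,P,w=100,h=100,k=4,draw=lambda n:[]):
    t=[]
    for n in("scene","top"):
        f=get_image(n)["frame"][:,:,::-1]; c=proj(n,P)[0]; x=int(np.clip(c[0]-w/2,0,640-w)); y=int(np.clip(c[1]-h/2,0,480-h))
        im=cv2.resize(f[y:y+h,x:x+w],None,fx=k,fy=k,interpolation=cv2.INTER_CUBIC)
        for L,col in draw(n): cv2.polylines(im,[((proj(n,L)-[x,y]+.5)*k).astype(int)],True,col,1)
        cv2.putText(im,f"{n} {x},{y} x{k}",(5,12),0,.4,(0,0,255),1); t.append(im)
    cv2.imwrite(out,np.hstack(t))
E
sed -i 's/"scene":0.,"top":0./"scene":-.172,"top":-.168/' h.py
python3 - <<'E'
from look import *
o=observe(); p=o["position"];R=o["tool_rot"];print(p,np.degrees(np.arctan2(R[1,0],R[0,0])))
tip=p+R[:,2]*.0
look("pics/a1.png",[.478,.175,.12],100,110,4,lambda n:[(np.array([p,p+[0,0,-.014]]),(0,0,255)),(np.array([p-R[:,0]*.0425,p+R[:,0]*.0425]),(255,0,0))])
E
```

```text
time_s: 1.8
position: [0.4771, 0.1742, 0.1697]
tool_rot: [[0.343, -0.939, -0.001], [-0.939, -0.343, -0.0], [-0.0, 0.001, -1.0]]
ft_force: [-1.0, 0.1, 0.6]
grip_width: 0.0855
[0.47714316 0.17420486 0.16970954] -69.9499089719932
```

View pics/a1.png

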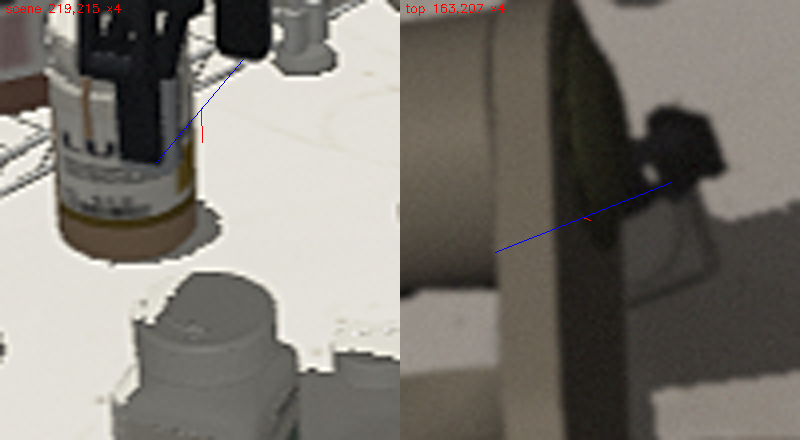

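The drawn TCP line meets the open fingertips exactly (scene crop (157,160) and (245,60)), so open tips sit at TCP height. The jar is directly below. I'll go down and grip.

```bash
python3 -m crank '[0,0,0,0,0,-0.02,100, 0,0,0,0,0,-0.025,100, 0,0,0,0,0,-0.025,100, 0,0,0,0,0,-0.025,100, 0,0,0,0,0,-0.02,100, 0,0,0,0,0,-0.0127,100, 0,0,0,0,0,0,100, 0,0,0,0,0,0,100]' ; python3 -m crank '[0,0,0,0,0,0,50, 0,0,0,0,0,0,50, 0,0,0,0,0,0,40, 0,0,0,0,0,0,20, 0,0,0,0,0,0,0, 0,0,0,0,0,0,0, 0,0,0,0,0,0,0, 0,0,0,0,0,0,0]' 40
```

```text
time_s: 2.7
position: [0.4778, 0.1728, 0.0432]
tool_rot: [[0.339, -0.941, 0.0], [-0.941, -0.339, 0.0], [0.0, -0.0, -1.0]]
ft_force: [-0.5, -0.2, 0.4]
grip_width: 0.0853
time_s: 3.5
position: [0.4779, 0.1735, 0.0437]
tool_rot: [[0.341, -0.94, 0.002], [-0.94, -0.341, 0.0], [0.001, -0.002, -1.0]]
ft_force: [-0.0, -1.9, 5.2]
grip_width: 0.0595
```

```bash
python3 -m crank '[0,0,0,0,0,0.01,0, 0,0,0,0,0,0.03,0, 0,0,0,0,0,0.04,0, 0,0,-0.03,0.0027,-0.037,0,0, 0,0,-0.03,0.0027,-0.037,0,0, 0,0,-0.03,0.0027,-0.037,0,0, 0,0,-0.03,0.0027,-0.037,0,0, 0,0,-0.03,0.0027,-0.037,0,0, 0,0,-0.03,0.0027,-0.037,0,0, 0,0,-0.03,0.0027,-0.037,0,0, 0,0,-0.027,0.0027,-0.037,0,0, 0,0,0,0,0,0,0, 0,0,0,0,0,0,0, 0,0,0,0,0,0,0]'
python3 - <<'E'
from look import *
o=observe(); p=o["position"];R=o["tool_rot"];print(p,np.degrees(np.arctan2(R[1,0],R[0,0])),o["grip_width"])
B=[.4997,-.1224,.1128]; s=lambda a,b,z:np.array([[a,b,z],[a,-b,z],[-a,-b,z],[-a,b,z]])
J=[p[0],p[1],.1128]; zb=p[2]-.0437
look("pics/a2.png",[.49,-.12,.07],105,130,4,lambda n:[(place(B,s(.05,.05,.038)),(0,0,255)),(place(B,s(.03175,.03175,.038)),(0,160,0)),(place(J,s(.03,.03,zb)),(255,0,0)),(place(J,s(.03,.03,zb+.05)),(255,0,255))])
E
```

```text
time_s: 4.9
position: [0.4988, -0.1215, 0.1228]
tool_rot: [[0.112, -0.994, -0.0], [-0.994, -0.112, 0.001], [-0.001, 0.0, -1.0]]
ft_force: [-0.1, -0.2, -2.8]
grip_width: 0.0589
[ 0.49877687 -0.12147896  0.12280633] -83.59818351632302 0.05888438593078409
```

View pics/a2.png

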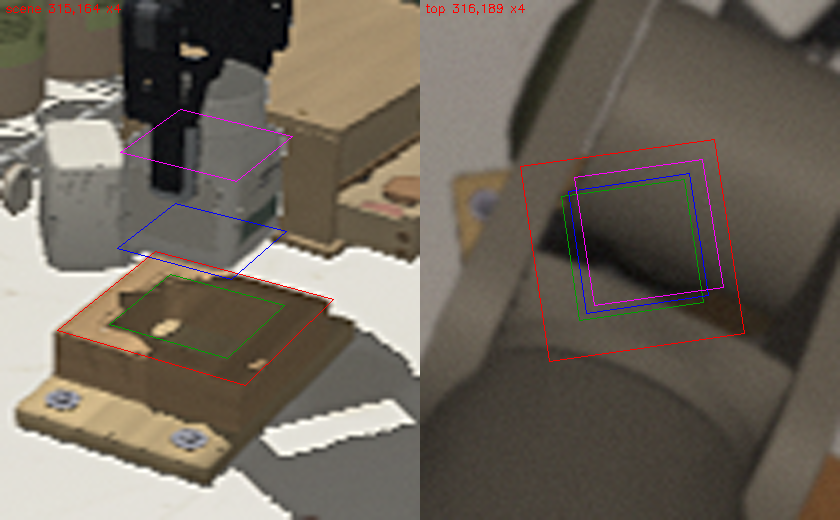

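```bash
python3 - <<'E'
from look import *
f=get_image("scene")["frame"][:,:,::-1]; x,y,w,h=340,165,55,90
a=cv2.resize(f[y:y+h,x:x+w],None,fx=6,fy=6,interpolation=cv2.INTER_CUBIC); a=np.clip(a.astype(float)*1.5-40,0,255).astype(np.uint8)
b=a.copy(); o=observe();p=o["position"]
t=np.linspace(0,2*np.pi,200); P=np.c_[np.cos(t),np.sin(t)]; c=np.sign(P)*.022+P*.008; cc=.028*P
for z,L,col in((0,c,(255,0,0)),(.05,c,(255,0,255)),(.0815,cc,(0,0,255)),(.063,cc,(0,255,255))):
    q=proj("scene",place([p[0],p[1],.1128],np.c_[L,np.full(200,p[2]-.0437+z)])); cv2.polylines(b,[((q-[x,y]+.5)*6).astype(int)],True,col,1)
cv2.imwrite("pics/a3.png",np.hstack([a,b]))
E
```

```text
(no output)
```

View pics/a3.png

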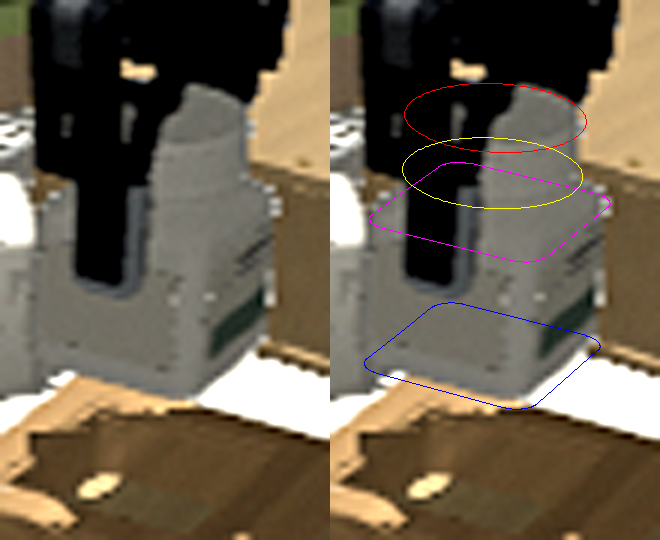

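The jar bottom and cap sit about 1.3 px left of the drawn model (crop front corner (195,400) against (200,408)). That puts the jar about 2 mm to +x in the grip, and I'll correct for it. Now lowering.

```bash
python3 -m crank '[0,0,0,-0.0008,-0.0009,-0.02,0, 0,0,0,0,0,-0.012,0, 0,0,0,0,0,-0.004,0, 0,0,0,0,0,-0.004,0, 0,0,0,0,0,0,0]'; python3 -m crank '[0,0,0,0,0,-0.003,0, 0,0,0,0,0,-0.003,0, 0,0,0,0,0,0,0]';  python3 -m crank '[0,0,0,0,0,-0.003,0, 0,0,0,0,0,-0.003,0, 0,0,0,0,0,0,0]'
```

```text
time_s: 5.55
position: [0.4984, -0.1231, 0.0827]
tool_rot: [[0.111, -0.994, -0.0], [-0.994, -0.111, 0.0], [-0.0, 0.0, -1.0]]
ft_force: [-0.5, -0.1, -4.3]
grip_width: 0.0587
time_s: 5.85
position: [0.4982, -0.1232, 0.0764]
tool_rot: [[0.111, -0.994, -0.0], [-0.994, -0.111, 0.0], [-0.0, 0.0, -1.0]]
ft_force: [-0.1, 1.3, -3.3]
grip_width: 0.0589
time_s: 6.15
position: [0.4984, -0.1232, 0.0703]
tool_rot: [[0.11, -0.994, 0.0], [-0.994, -0.11, 0.0], [-0.0, -0.0, -1.0]]
ft_force: [1.4, 0.8, -4.9]
grip_width: 0.059
```

```bash
python3 -m crank '[0,0,0,0,0,-0.003,0, 0,0,0,0,0,-0.003,0, 0,0,0,0,0,-0.003,0, 0,0,0,0,0,0,0]'; python3 -m crank '[0,0,0,0,0,-0.002,0, 0,0,0,0,0,-0.002,0, 0,0,0,0,0,0,0]';  python3 -m crank '[0,0,0,0,0,-0.002,0, 0,0,0,0,0,0,0]'
```

```text
time_s: 6.55
position: [0.4984, -0.1232, 0.0612]
tool_rot: [[0.11, -0.994, -0.0], [-0.994, -0.11, 0.0], [-0.0, -0.0, -1.0]]
ft_force: [2.6, 1.4, -6.3]
grip_width: 0.0589
time_s: 6.85
position: [0.4984, -0.1233, 0.0574]
tool_rot: [[0.111, -0.994, 0.0], [-0.994, -0.111, 0.0], [-0.0, -0.0, -1.0]]
ft_force: [2.6, 2.3, -4.4]
grip_width: 0.0588
time_s: 7.05
position: [0.4984, -0.1233, 0.0557]
tool_rot: [[0.111, -0.994, 0.0], [-0.994, -0.111, -0.0], [0.0, -0.0, -1.0]]
ft_force: [1.6, 3.1, -0.6]
grip_width: 0.059
```

```bash
python3 -m crank '[0,0,0,0,0,-0.001,0, 0,0,0,0,0,-0.001,0, 0,0,0,0,0,0,0]'
```

```text
time_s: 7.35
position: [0.4984, -0.1233, 0.0556]
tool_rot: [[0.111, -0.994, 0.001], [-0.994, -0.111, -0.001], [0.001, -0.001, -1.0]]
ft_force: [-3.8, 5.3, 22.1]
grip_width: 0.0592
```

```bash
python3 -m crank '[0,0,0,0,0,0.0015,0, 0,0,0,0,0,0,100, 0,0,0,0,0,0,100, 0,0,0,0,0,0,100, 0,0,0,0,0,0,100, 0,0,0,0,0,0,100]'; python3 -m crank '[0,0,0,0,0,0.005,100, 0,0,0,0.0015,0,0.015,100, 0,0,0,0,0,0.01,100, 0,0,0,0,0,0,100, 0,0,0,0,0,0,100]'
python3 - <<'E'
from look import *
o=observe(); p=o["position"];print(p,o["q"].round(1))
f=get_image("scene")["frame"][:,:,::-1]; x,y,w,h=325,180,80,90
a=cv2.resize(f[y:y+h,x:x+w],None,fx=5,fy=5,interpolation=cv2.INTER_CUBIC); a=np.clip(a.astype(float)*1.5-40,0,255).astype(np.uint8)
b=a.copy()
t=np.linspace(0,2*np.pi,200); P=np.c_[np.cos(t),np.sin(t)]; c=np.sign(P)*.022+P*.008; cc=.028*P
for z,L,col in((.05,c,(255,0,255)),(.0815,cc,(0,0,255)),(.063,cc,(0,255,255)),(.026,c*.05/.03,(0,255,0))):
    q=proj("scene",place([.4997,-.1224,.1128],np.c_[L,np.full(200,.012+z)])); cv2.polylines(b,[((q-[x,y]+.5)*5).astype(int)],True,col,1)
cv2.imwrite("pics/a4.png",np.hstack([a,b]))
E
```

```text
time_s: 7.95
position: [0.4982, -0.1234, 0.055]
tool_rot: [[0.11, -0.994, -0.0], [-0.994, -0.11, 0.0], [-0.0, 0.0, -1.0]]
ft_force: [-0.7, -0.2, 0.2]
grip_width: 0.0849
time_s: 8.45
position: [0.4997, -0.1232, 0.0851]
tool_rot: [[0.111, -0.994, 0.0], [-0.994, -0.111, -0.0], [0.0, -0.0, -1.0]]
ft_force: [-0.9, -0.2, 0.1]
grip_width: 0.0857
[ 0.49968751 -0.12324924  0.08511743] [-27.1  28.7  93.2  -0.   58.1  56.6]
```

View pics/a4.png

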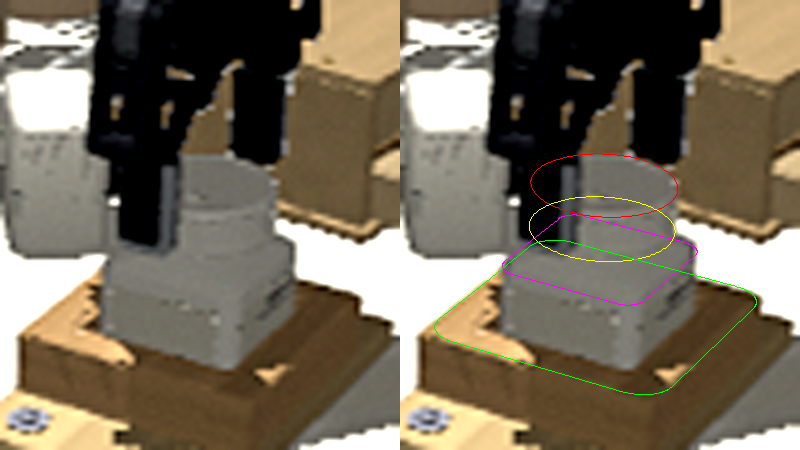

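The jar stands in the pocket, upright. Its cap ellipse and shoulder match the "home" model to about 1 px (cap right edge at crop (277,190) against (278,188)). The open tips are beside the cap, clear of the shoulder. Gripping the cap.

```bash
python3 -m crank '[0,0,0,0,0,-0.001,60, 0,0,0,0,0,0,40, 0,0,0,0,0,0,20, 0,0,0,0,0,0,0, 0,0,0,0,0,0,0, 0,0,0,0,0,0,0, 0,0,0,0,0,0,0]' 80; python3 -c "
from rig import *
o=observe();print(o['position'],o['ft_force'],o['wrist_torque'])"
```

```text
time_s: 9.2
position: [0.4996, -0.1231, 0.0843]
tool_rot: [[0.11, -0.994, -0.0], [-0.994, -0.11, 0.0], [-0.0, 0.0, -1.0]]
ft_force: [-2.4, 1.0, 5.2]
grip_width: 0.0539
[ 0.49962528 -0.12313181  0.08428508] [-2.35907667  1.04633754  5.17315523] [ 0.27273946  0.30582804 -0.01777724]
```

```bash
python3 -m crank '[0,0,0.07,0,0,0.0001,0, 0,0,0.07,0,0,0.0001,0, 0,0,0.07,0,0,0.0001,0, 0,0,0.07,0,0,0.0001,0]'; python3 -c "
from rig import *
o=observe();print(o['position'],o['ft_force'],o['wrist_torque'])"
```

```text
time_s: 9.6
position: [0.5001, -0.1231, 0.0846]
tool_rot: [[0.383, -0.924, 0.001], [-0.924, -0.383, 0.0], [-0.0, -0.001, -1.0]]
ft_force: [1.7, 2.8, 3.1]
grip_width: 0.0537
[ 0.50009991 -0.12314184  0.08457511] [1.70916357 2.79112285 3.1479295 ] [ 0.3781557  -0.14728531 -0.23325623]
```

```bash
for i in 1; do python3 -m crank '[0,0,0.07,0,0,0.0001,0, 0,0,0.07,0,0,0.0001,0, 0,0,0.07,0,0,0.0001,0, 0,0,0.07,0,0,0.0001,0]'; done; python3 - <<'E'
from look import *
o=observe();print(o['position'],o['ft_force'],o['wrist_torque'])
f=get_image("scene")["frame"][:,:,::-1]; x,y,w,h=325,180,80,80
a=cv2.resize(f[y:y+h,x:x+w],None,fx=7,fy=7,interpolation=cv2.INTER_CUBIC); a=np.clip(a.astype(float)*2-80,0,255).astype(np.uint8)
cv2.imwrite("pics/a5.png",a)
E
```

```text
time_s: 10.0
position: [0.5005, -0.123, 0.085]
tool_rot: [[0.623, -0.782, 0.002], [-0.782, -0.623, 0.001], [0.001, -0.002, -1.0]]
ft_force: [2.1, 2.1, 2.4]
grip_width: 0.0535
[ 0.50046348 -0.12302192  0.08502357] [2.08600187 2.09910042 2.38183638] [ 0.51440257 -0.42043287 -0.2211472 ]
```

View pics/a5.png

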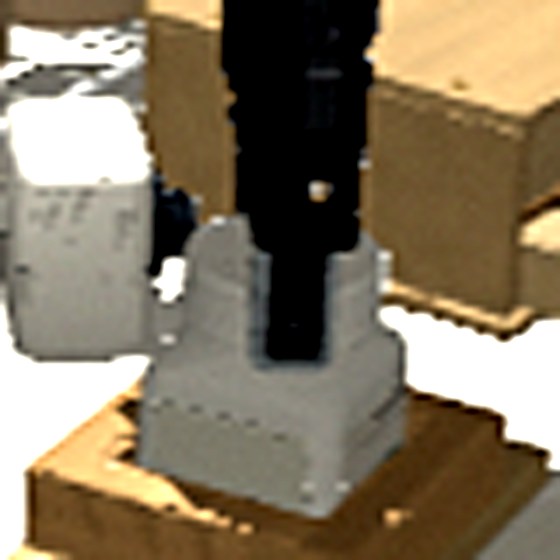

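```bash
python3 -m crank '[0,0,0.07,0,0,0.0001,0, 0,0,0.07,0,0,0.0001,0, 0,0,0.07,0,0,0.0001,0, 0,0,0.07,0,0,0.0001,0, 0,0,0.07,0,0,0.0001,0, 0,0,0.07,0,0,0.0001,0, 0,0,0.07,0,0,0.0001,0, 0,0,0.07,0,0,0.0001,0]';  python3 -m crank '[0,0,0.07,0,0,0.0001,0, 0,0,0.07,0,0,0.0001,0, 0,0,0.07,0,0,0.0001,0, 0,0,0.07,0,0,0.0001,0, 0,0,0.07,0,0,0,0, 0,0,0,0,0,0,0]'; python3 -c "
from rig import *
o=observe();print(o['position'],o['ft_force'],o['wrist_torque'],o['q'].round(1))"
```

```text
time_s: 10.85
position: [0.5004, -0.1229, 0.0862]
tool_rot: [[0.943, -0.332, 0.002], [-0.332, -0.943, 0.0], [0.002, -0.001, -1.0]]
ft_force: [2.1, 3.7, 6.1]
grip_width: 0.0536
time_s: 11.45
position: [0.5002, -0.1229, 0.0863]
tool_rot: [[1.0, 0.01, 0.001], [0.01, -1.0, 0.001], [0.001, -0.001, -1.0]]
ft_force: [2.1, 4.6, 4.2]
grip_width: 0.0538
[ 0.50019709 -0.12289734  0.08627255] [2.11699164 4.5814402  4.15070056] [ 0.73904719 -0.34741577 -0.210986  ] [-27.   28.6  93.1   0.1  58.3 -27.6]
```

```bash
python3 -m crank '[0,0,0.03,0,0,0,0, 0,0,0,0,0,0.001,0, 0,0,0,0,0,0.001,0, 0,0,0,0,0,0.001,0, 0,0,0,0,0,0,0]'; python3 -c "
from rig import *
o=observe();print(o['position'],o['ft_force'],o['wrist_torque'])"
```

```text
time_s: 11.95
position: [0.4997, -0.1234, 0.0891]
tool_rot: [[0.999, 0.04, -0.0], [0.04, -0.999, -0.0], [-0.0, 0.0, -1.0]]
ft_force: [0.2, 2.4, -0.3]
grip_width: 0.0539
[ 0.49968243 -0.12340329  0.08913447] [ 0.22104762  2.35111981 -0.33136737] [ 0.34443997 -0.09925093  0.00269642]
```

```bash
python3 -m crank '[0,0,0,0,0,0.001,0, 0,0,0,0,0,0.002,0, 0,0,0,0,0,0.002,0, 0,0,0,0,0,0.002,0, 0,0,0,0,0,0.003,0, 0,0,0,0,0,0.004,0, 0,0,0,0,0,0.004,0, 0,0,0,0,0,0.004,0, 0,0,0,0,0,0,0, 0,0,0,0,0,0,0, 0,0,0,0,0,0,0]'; python3 - <<'E'
from look import *
o=observe();p=o['position'];print(p,o['ft_force'],o['wrist_torque'],o["qvel"])
t=np.linspace(0,2*np.pi,200); P=np.c_[np.cos(t),np.sin(t)];c=np.sign(P)*.022+P*.008
f=get_image("scene")["frame"][:,:,::-1]; x,y,w,h=325,165,80,95
a=cv2.resize(f[y:y+h,x:x+w],None,fx=6,fy=6,interpolation=cv2.INTER_CUBIC); a=np.clip(a.astype(float)*2-80,0,255).astype(np.uint8)
for z,L,xy in((.012+.0765,P*.0195,(.4997,-.1224)),(.062,c,(.4997,-.1224)),(.012+.09,P*.028,p[:2])):
    q=proj("scene",place([*xy,.1128],np.c_[L,np.full(200,z)])); cv2.polylines(a,[((q-[x,y]+.5)*6).astype(int)],True,(0,0,255),1)
cv2.imwrite("pics/a6.png",a)
E
```

```text
time_s: 13.05
position: [0.4997, -0.1233, 0.111]
tool_rot: [[0.999, 0.04, -0.0], [0.04, -0.999, 0.0], [-0.0, -0.0, -1.0]]
ft_force: [-1.2, -0.0, 0.3]
grip_width: 0.0539
[ 0.49971043 -0.12326061  0.11098737] [-1.24623303 -0.04621947  0.28937848] [ 0.00220874 -0.02537807 -0.00594869] [-0.0403294  -0.02443832  0.04977889 -0.00790775  0.07082883 -0.01493965]
```

View pics/a6.png

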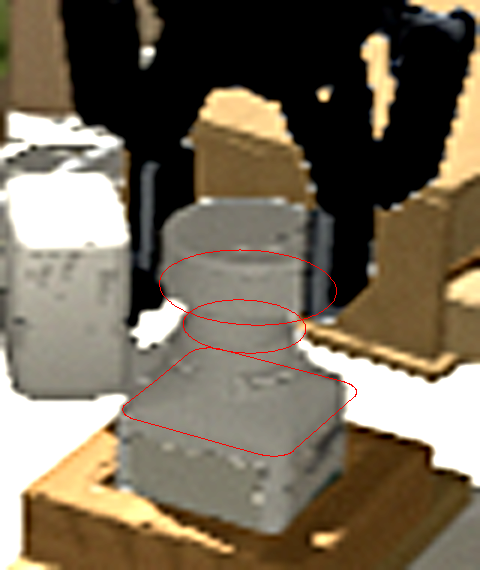

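```bash
python3 -c "
from rig import *
print(close_job())"
```

```text
the job is handed in; nothing more can be done
None
```

The jar is home in the block's pocket and its cap is off. The gripper still holds the cap level, about 13 mm above the open mouth. I handed the job in at about 13 s; it reports no verdict.

**What I did:**
- I gripped the square jar across its flats and seated it in the pocket. It went in without resistance and stopped at floor height with 22 N of push.
- I regripped the cap with 80 N and turned it 86° anticlockwise (about 1.5 rad). The cap then lifted with no load beyond about its own weight, which showed the thread had let go.

**Last checks:**
- **Wrist force and torque:** near zero (about 1 N), so the cap is not pressing on the jar.
- **Grip:** holding at 53.9 mm, a little under the cap's 56 mm. The jar also read low, at about 59 mm for 60 mm.
- **Last picture:** it shows the bare neck under the level cap and the jar still in the pocket. I saw nothing knocked over near the block; I did not check every bystander again.

**What disagreed or was not confirmed:**
- The turning torque read about 0.22 N m, where about 0.4 N m was expected.
- The two cameras differed by a few degrees on the jar's starting yaw.
- The gap between cap and rim is not directly visible; it comes from the tool height and the model overlay.

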